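Change the drying rack over from short to long pieces

ROBOT

A 7-joint arm with a two-finger parallel gripper is mounted at the origin on the work surface. World frame = base frame: x ahead of the robot, y to its left, z up, the work surface at z = 0. Lengths are in m, angles in rad, forces in N, time in s.
With the tool pointing down it reaches from about 0.4 to 0.75 m from the base axis. Payload 19.5 kg.
Tool frame: the origin (TCP) lies between the finger pads; the fingertips stand 14 mm ahead of it and the grasp point (between the pads) lies 5 mm behind it; z points along the fingers, y is the line along which they close (so a half turn about z gives the same grasp; the last joint's range is limited). The gripper opens to 85 mm and grips with 20 to 120 N. Pads are 22 mm wide; open, the fingers measure 114 mm over their backs; the gripper's body (76 mm by 85 mm) begins 54 mm behind the grasp point. The pads swing forward as they close: fully open they stand 13 mm farther back than shut.
Start: joints at [1.114, 0.707, -0.028, 1.485, 0.022, 0.951, -0.075], TCP at [0.232, -0.526, 0.245] pointing down, gripper open.
Joint ranges: [-2.71, 2.71], [-0.32, 2.16], [-1.57, 1.52], [0, 2.45], [-1.46, 4.6], [0, 2.02], [-2.83, 2.83]. Speed limits (rad/s): [1.89, 1.89, 2.57, 2.57, 3.01, 3.01, 3.01].

INTERFACE

Orientations are given as a rotation vector (axis times angle).
In Python, from workcell import robot, eyes, order gives the robot as it stands. The module is installed in compiled form; this text tells all that it offers.
- The arm moves only by the tool step_arm, never from a script. Its argument "plan" is a list of rows, each a list of 7 numbers: the shift along the world's x, y, z in units of 60 mm (1.0 is 60 mm), then the turn, a rotation vector about the world's x, y, z in units of 10 degrees (1.0 is 10 degrees), then the finger opening in mm, from 0 to 85.4. In form: [[dx, dy, dz, wx, wy, wz, grip], ...]. A call has exactly 10 rows; each row shifts and turns the commanded pose from where the row before left it; what a row does not reach is not made up. A row lasts 1/8 s, in which the tool goes at most 62.5 mm and 10.7 degrees, less where a joint would pass 70% of its speed; a pose out of reach is approached as far as the arm can. A call is refused whole if a number of a shift passes 1 or a number of a turn 1, either way. A call with a gripper value outside its range is refused whole. The fingers move at their own pace and stop on an object; the grip force is fixed at half the most. Time passes only in rows, so rows that do not move let the fingers close, or fill a call up. It gives the time, the measured TCP pose, the force, the opening and the grip force at its end, in the units of the state.
- robot.sense(): the state, without advancing time (a new reading comes with each control period).
- eyes.read_camera(name): name is "side" or "top"; returns a dict with "frame" (480x640x3 uint8, red, green, blue), "fovy" (degrees; the focal length in pixels is half the picture's height over the tangent of half this angle, whatever the lens; pixels are square), "cx", "cy" (the principal point, pixels), "xyz" and "rotation" of the camera in the world. Camera axes: x right, y up, looking along -z (the intrinsics and any distortion apply to the point x, -y, -z); pixel columns grow to the right and rows downward; lengths in m; the calibration is good to about 2 mm. A picture is of the moment at which its call begins. There is no depth.
- order.close_job(): hands the job in; it is judged then, once.
The state is a dict: "clock": time; "joint_pos": joint angles; "qd": joint speeds; "joint_efforts": joint torques, N m; "eef_pos": TCP position; "orientation": TCP orientation; "force": force on the tool from outside, world axes, zero at the start; "wrist_torque": the same for the moment, N m; "gripper_width": finger opening in m; "grip_force": force on a finger pad.
Only numpy, scipy, OpenCV 4.12 (cv2) and the standard library are available. Lean on these libraries where they do the work, as an engineer would, in place of code of your own. Each camera call takes 0.05 s, during which the arm holds its last target. There are 200 camera calls.

TASK

The short pieces on the drying rack are dry: switch the blower off at its isolator, put the short pieces in the crate, then pinch the rack's two spring buttons and pull its far bar out to the last hole, three holes farther, so that both buttons snap out fully. Lay every washed long piece from the mat across both bars, each in its own pair of notches and sticking out about evenly at both ends, and then switch the blower back on. Leave everything else on the bench where it is.

Things in the scene. Friction and masses are not known exactly. Their poses are not given: they have to be found in the camera images.
- rack: drying rack fixed to the bench; origin on the bench under its spine, +y outward along the spine. A square steel spine tube, axis 75 mm up, carries a sliding aluminium sleeve. Two wooden cross bars, along x, hold the work. A piece lying in their notches has its middle 127.5 mm above the bench. Foot plates under both bars; the far one glides
- near_bar (a point): on the fixed near bar (rack y = -100 mm): mid-length, at notch-floor level, 115 mm up. Bars are 192 mm long in x, 12 mm thick in y; each has three open notches 33 mm wide at x = -62, 0, +62 mm of the rack; teeth reach 147 mm above the bench
- far_bar (a point): the same point on the far bar, which rides on the sleeve at rack y = -30 mm plus the sleeve value; bars 70 mm apart as found, 145 mm at the last hole
- sleeve (a joint): how far (m) the sleeve with the far bar is pulled out along rack +y: 0 = first hole (as found), 0.025 and 0.050 the next, the fourth and last at 0.075, stop 0.081. Sleeve 36 x 36 mm outside, level, axis 75 mm up, from 20 mm on the near side of the far bar to 160 mm beyond it, with four round holes in a row in each upright side. 2 N of friction; no spring
- buttons (a point): on the sleeve's axis midway between the two spring buttons, at rack y = +100 mm, 75 mm up. The buttons sit in the fixed spine, one facing rack -x, one +x, and do not travel with the sleeve; each is a brass dome 12 mm across standing 5 mm proud of the sleeve's side (46 mm over both)
- button_near (a joint): how far (m) the button on the rack's -x side is pushed in: 0 = out through a hole, 0.005 = flush, 0.007 = behind the sleeve's wall. Spring 2.4 N out, 4.4 N flush. Pinch both flush between the fingers (30 N grip or more) and the gripped sleeve can be pulled along (about 10 N to start); at the next hole they pop out by themselves and lock it
- button_far (a joint): the same for the button on the rack's +x side
- isolator (a joint): angle (rad) of the blower isolator's black rotary handle; 0 = off, 1.571 = on (as found), growing clockwise seen from above. It snaps over centre (0.79) by itself to the nearer end stop; about 0.1 N m to turn
- isolator_grip (a point): middle of the isolator's bar handle on its upright axis, 88 mm above the bench; this frame's x lies along the bar and turns with it. The bar is 68 mm long, 14 mm thick, its top 103 mm up, a white line at its -x end; under it a black disc 54 mm across, top 73 mm up, on a grey switch box 110 x 120 x 60 mm
- crate: open grey crate, outside 155 (x) x 205 (y) x 50 mm high, walls and floor 5 mm, fixed. Origin under its centre
- mat: flat black rubber draining mat, 270 x 230 x 4 mm, fixed; the long pieces start on it. Origin under its centre
- short1: square aluminium box section, 25 x 25 mm and 140 mm long, 70 g, hollow, with two small drilled holes. Origin at its middle; x along its length. A dry piece, lying in the rack at the start, across both bars. May be absent
- short2: square aluminium box section, 25 x 25 mm and 140 mm long, 70 g, hollow, with two small drilled holes. Origin at its middle; x along its length. A dry piece, lying in the rack at the start, across both bars. May be absent
- long1: square aluminium box section, 25 x 25 mm and 220 mm long, 110 g, hollow, with two small drilled holes. Origin at its middle; x along its length. A washed piece, lying on the draining mat at the start. May be absent
- long2: square aluminium box section, 25 x 25 mm and 220 mm long, 110 g, hollow, with two small drilled holes. Origin at its middle; x along its length. A washed piece, lying on the draining mat at the start. May be absent
- long3: square aluminium box section, 25 x 25 mm and 220 mm long, 110 g, hollow, with two small drilled holes. Origin at its middle; x along its length. A washed piece, lying on the draining mat at the start. May be absent
- paint_tin: bystander: paint tin, 100 mm across, 120 mm high; origin under its middle
- cleaner: bystander: white bottle, 72 mm across, 210 mm high; origin under its middle
- mug: bystander: white mug, 80 mm across, 90 mm high; origin under its middle
- tape: bystander: roll of tape, 100 mm across, 48 mm high, lying flat; origin under its middle
- spanner: bystander: spanner, 180 mm, lying flat; origin under its middle
- brush: bystander: paint brush, 200 mm, lying flat; origin under its middle
- jar: bystander: glass jar, 70 mm across, 100 mm high; origin under its middle
Things that resemble listed ones, but are neither listed nor needed, are in the scene too. What is shaped like the short1 but green is not meant. What is shaped like the long1 but green is not meant.

How it is judged:
By the outcome, as a careful person would: the job done as asked, in the order asked, and still so for the second after the job is handed in, with the robot touching nothing.
Of short1, short2 only 1 to 2 are there at a start; the rules pass over those that are not, and their reading is None.
Of long1, long2, long3 only 2 to 3 are there at a start; the rules pass over those that are not, and their reading is None.
At some moment in a run one of short1, short2 may be knocked a few centimetres aside while the robot is not near it.
Once in a run the grip may slacken for a moment while it holds something.
It also fails if it takes over 210 s, if anything falls off the work surface, if the arm or the gripper's body presses on something with over 40 N, if the wrist force passes 120 N, or if a joint passes its speed limit or range.

## Working session

There is one attempt and no reset: what is moved stays moved. The work goes in short steps, Python scripts to look and compute and a tool call to move; the robot and the scene stay as the last step left them, time stands still between calls to the robot, and variables do not carry over. Pictures are saved under pics/ and viewed, at most 14 in all, crops included, and the job is handed in when it is done.

Besides the shell and the picture viewer there is one more tool, called after "Request:" as name(argument=value, ...), one argument or row to a line, values as JSON. step_arm: Moves the arm, as the interface text tells. Its arguments: {"type":"object","properties":{"plan":{"type":"array","items":{"type":"array","items":{"type":"number"}}}},"required":["plan"]}

```bash
mkdir -p pics; cat > h.py <<'E'
import numpy as np, cv2, sys
from workcell import robot, eyes, order
def cam(n):
    c=eyes.read_camera(n); return c
def save(c,fn): cv2.imwrite('pics/'+fn,c['frame'][:,:,::-1])
def ray(c,u,v):
    f=240/np.tan(np.radians(c['fovy'])/2)
    d=np.array([(u-c['cx'])/f,-(v-c['cy'])/f,-1.])
    R=np.array(c['rotation']).reshape(3,3)
    return np.array(c['xyz']),R@d
def onz(c,u,v,z):
    o,d=ray(c,u,v); return o+d*(z-o[2])/d[2]
def proj(c,p):
    f=240/np.tan(np.radians(c['fovy'])/2)
    R=np.array(c['rotation']).reshape(3,3)
    q=R.T@(np.array(p)-np.array(c['xyz'])); return np.array([c['cx']+f*q[0]/-q[2],c['cy']-f*q[1]/-q[2]])
def two(c1,p1,c2,p2):
    o1,d1=ray(c1,*p1);o2,d2=ray(c2,*p2)
    t=np.linalg.lstsq(np.c_[d1,-d2],o2-o1,rcond=None)[0]
    a=o1+d1*t[0];b=o2+d2*t[1]; return (a+b)/2,np.linalg.norm(a-b)
E
python3 - <<'E'
from h import *
for n in('top','side'):
    c=cam(n); save(c,n+'0.png'); print({k:v for k,v in c.items() if k!='frame'})
print(robot.sense())
E
```

```text
{'fovy': 56.77810537937543, 'cx': 329.69471197392744, 'cy': 241.47316884189033, 'xyz': array([0.28742216, 0.04732867, 1.03639969]), 'rotation': array([ 0.15594909, -0.16405286, -1.6610959 ])}
{'fovy': 51.467299838772604, 'cx': 320.77983070706364, 'cy': 245.69633608294274, 'xyz': array([0.12656533, 0.70991924, 0.92036678]), 'rotation': array([ 0.22323679, -0.97105778, -2.50607303])}
{'clock': 0.1, 'joint_pos': array([ 1.11430047,  0.70704982, -0.02761042,  1.48494477,  0.02201691,
        0.95088202, -0.07546933]), 'qd': array([-0.00108424, -0.00312655, -0.00168074, -0.00085052,  0.00067607,
        0.00137111,  0.00024556]), 'joint_efforts': array([ 2.79781576e-03, -8.84292626e+01,  1.23699680e+00, -2.36454320e+01,
        1.70566211e-02,  5.07156088e-03,  2.47686484e-05]), 'eef_pos': array([ 0.23163419, -0.52604382,  0.24487082]), 'orientation': array([-3.07332831e+00, -6.46756571e-01,  3.88980125e-04]), 'force': array([-0.05846721,  0.46877371,  0.67506088]), 'wrist_torque': array([-0.04352035, -0.02039976, -0.01824086]), 'grip_force': 0.0, 'gripper_width': 0.0854103835293048}
```

```bash
sed -i "s/R=np.array(c\['rotation'\]).reshape(3,3)/R=cv2.Rodrigues(np.array(c['rotation']))[0]/" h.py; ls pics
```

```text
side0.png
top0.png
```

View pics/top0.png

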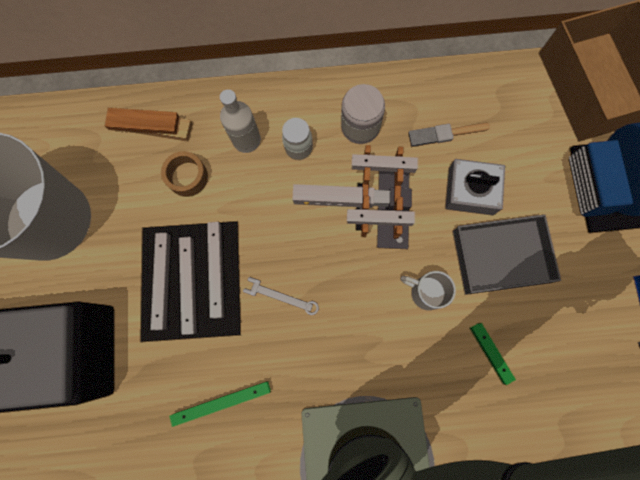

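View pics/side0.png

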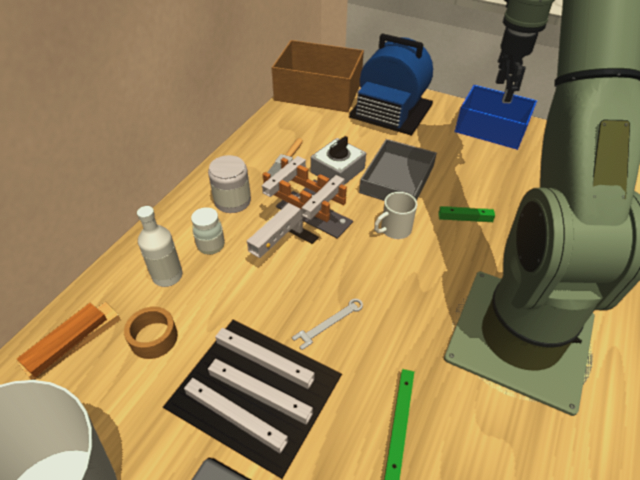

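```bash
python3 - <<'E'
import cv2,numpy as np
t=cv2.imread('pics/top0.png');s=cv2.imread('pics/side0.png')
a=cv2.resize(t[135:265,280:520],None,fx=3.3,fy=3.3,interpolation=3)[:300*2]
cv2.imwrite('pics/tc.png',a)
b=cv2.resize(s[130:270,240:400],None,fx=4.2,fy=4.2,interpolation=3);cv2.imwrite('pics/sc.png',b);print(a.shape,b.shape)
E
```

```text
(429, 792, 3) (588, 672, 3)
```

View pics/tc.png

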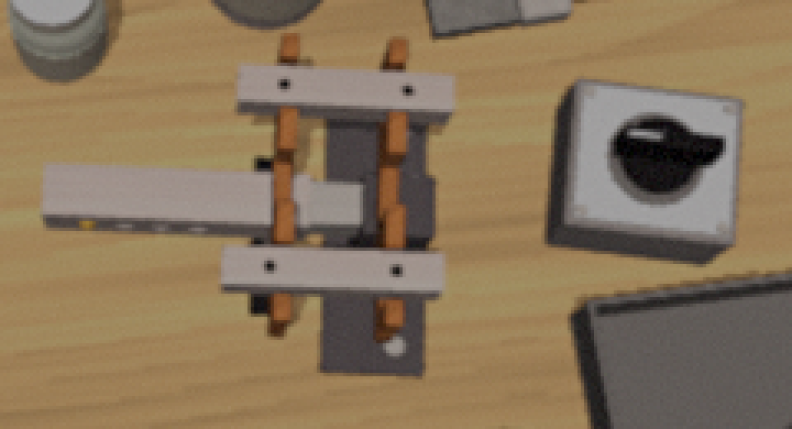

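View pics/sc.png

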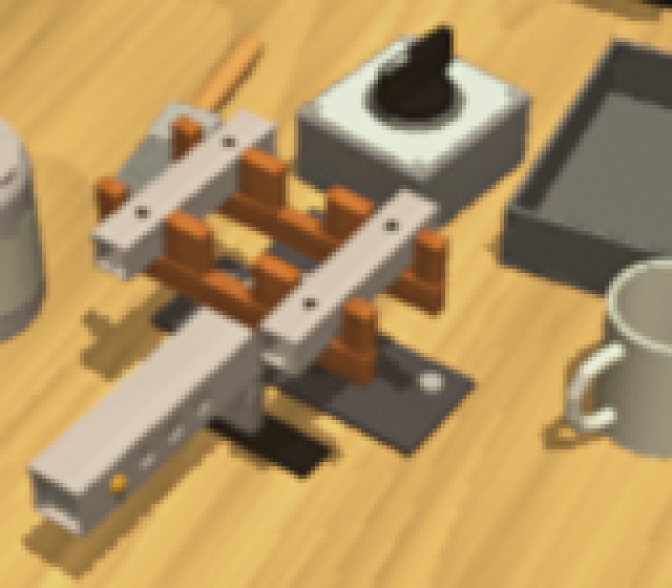

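```bash
cat > m.py <<'E'
from h import *
t=cam('top');s=cam('side')
T=lambda u,v:(280+u/3.3,135+v/3.3)
S=lambda u,v:(240+u/4.2,130+v/4.2)
def P(name,a,b):
    p,e=two(t,a,s,b); print(name,np.round(p,4),'err',round(e,4)); return p
P('A1',T(285,84),S(142,212));P('A2',T(407,90),S(229,142))
P('B1',T(270,266),S(309,303));P('B2',T(397,270),S(391,225))
P('btn',T(88,225),S(118,483));P('slv',T(44,165),S(33,468));P('slv+',T(44,214),S(86,497))
P('A end l',T(238,66),S(95,235));P('A end r',T(455,76),S(235,112))
P('B end l',T(222,248),S(262,332));P('B end r',T(444,252),S(395,190))
P('iso disc?',T(723,139),S(449,30));
for z,n in((.06,'box'),):
    for q in((577,80),(742,100),(547+20,228),(730,250)): print(n,np.round(onz(t,*T(*q),z),4))
for q in((601,125),(665,133)): print('line',np.round(onz(t,*T(*q),.103),4))
for q in((723,139),(722,160)): print('barend',np.round(onz(t,*T(*q),.103),4))
# crate inner/outer top rim corners
for q in((455,232),(549,215),(560,282),(466,293)): print('crate',np.round(onz(t,*q,.05),4))
for q in((435,143),(380,138),(422,205),(360,183)): print('crateS',np.round(onz(s,*q,.05),4))
# longs
for nm,c,roi in(('t',t,(145,215,238,338)),('s',s,(165,315,340,475))):
    f=c['frame'].astype(int); m=(f.min(2)>95)
    m2=np.zeros_like(m); x0,y0,x1,y1=roi; m2[y0:y1,x0:x1]=m[y0:y1,x0:x1]
    cs,_=cv2.findContours(m2.astype(np.uint8),0,2)
    for k in cs:
        if cv2.contourArea(k)>300:
            r=cv2.minAreaRect(k); print(nm,np.round(r[0],1),np.round(r[1],1),round(r[2],1),[list(np.round(onz(c,*p,.029)[:2],4)) for p in cv2.boxPoints(r)])
print(robot.sense()['clock'])
E
python3 m.py
```

```text
A1 [ 0.6401 -0.061   0.1385] err 0.0027
A2 [ 0.6274 -0.1393  0.1389] err 0.0015
B1 [ 0.5198 -0.0378  0.1386] err 0.0029
B2 [ 0.5092 -0.1175  0.1383] err 0.0024
btn [0.5775 0.0766 0.0737] err 0.0034
slv [0.6157 0.1017 0.0913] err 0.0007
slv+ [0.5816 0.1044 0.0886] err 0.0006
A end l [ 0.6548 -0.0322  0.1377] err 0.0009
A end r [ 0.639  -0.1723  0.1332] err 0.007
B end l [ 0.5346 -0.0093  0.1345] err 0.0011
B end r [ 0.5201 -0.1487  0.1362] err 0.0056
iso disc? [ 0.5852 -0.3552  0.0976] err 0.0035
box [ 0.6522 -0.2761  0.06  ]
box [ 0.6261 -0.3892  0.06  ]
box [ 0.5456 -0.2528  0.06  ]
box [ 0.5191 -0.362   0.06  ]
line [ 0.6029 -0.273   0.103 ]
line [ 0.5932 -0.3147  0.103 ]
barend [ 0.5852 -0.3525  0.103 ]
barend [ 0.5708 -0.3494  0.103 ]
crate [ 0.4823 -0.2531  0.05  ]
crate [ 0.5009 -0.4731  0.05  ]
crate [ 0.347  -0.4676  0.05  ]
crate [ 0.343  -0.2563  0.05  ]
crateS [ 0.3703 -0.5108  0.05  ]
crateS [ 0.5217 -0.4585  0.05  ]
crateS [ 0.3156 -0.2417  0.05  ]
crateS [ 0.4912 -0.2463  0.05  ]
t [185.6 285.1] [96.1 12. ] 88.2 [[np.float64(0.5363), np.float64(0.3817)], [np.float64(0.5
[... 1430 characters left out ...]
2)], [np.float64(0.3266), np.float64(0.4247)], [np.float64(0.3287), np.float64(0.4543)]]
s [260.2 390.1] [113.2  16.7] 26.9 [[np.float64(0.5361), np.float64(0.3883)], [np.float64(0.5422), np.float64(0.3545)], [np.float64(0.3128), np.float64(0.3561)], [np.float64(0.3119), np.float64(0.3875)]]
s [317.4 332.2] [40.7 51.1] 29.2 [[np.float64(0.4256), np.float64(0.2613)], [np.float64(0.4326), np.float64(0.1385)], [np.float64(0.3412), np.float64(0.1496)], [np.float64(0.3405), np.float64(0.2681)]]
s [239.  357.5] [ 85. 148.] 90.0 [[np.float64(0.6933), np.float64(0.3189)], [np.float64(0.4124), np.float64(0.1727)], [np.float64(0.3228), np.float64(0.3429)], [np.float64(0.5701), np.float64(0.4711)]]
0.2
```

```bash
python3 - <<'E'
from h import *
t=cam('top');s=cam('side')
a=cv2.resize(t['frame'][150:220,440:512,::-1],None,fx=5.5,fy=5.5,interpolation=cv2.INTER_CUBIC)
b=cv2.resize(s['frame'][130:200,305:370,::-1],None,fx=6,fy=6,interpolation=cv2.INTER_CUBIC)
o=np.zeros((430,800,3),np.uint8);o[:a.shape[0],:a.shape[1]]=a;o[:b.shape[0],400:400+b.shape[1]]=b
o=np.clip(o.astype(float)*1.6,0,255).astype(np.uint8)
cv2.imwrite('pics/iso.png',o)
T=lambda u,v:(280+u/3.3,135+v/3.3)
def L(n,p,q,z):
    a=onz(t,*T(*p),z);b=onz(t,*T(*q),z);d=b-a;print(n,a.round(4),b.round(4),'ang from y',np.degrees(np.arctan2(d[0],d[1])).round(2),'from x',np.degrees(np.arctan2(d[1],d[0])).round(2))
L('slv up',(272,176),(44,165),.093)
L('slv lo',(270,228),(44,214),.093)
L('farbar',(279,322),(291,36),.147);L('nearbar',(388,327),(399,42),.147)
L('A up',(455,76),(238,66),.140);L('A lo',(455,110),(238,105),.140);L('B up',(444,252),(222,248),.14);L('B lo',(442,285),(222,287),.14)
E
```

```text
slv up [ 0.5921 -0.0507  0.093 ] [0.6148 0.1015 0.093 ] ang from y 8.48 from x 81.52
slv lo [ 0.5561 -0.0454  0.093 ] [0.5805 0.1042 0.093 ] ang from y 9.26 from x 80.74
farbar [ 0.4799 -0.0389  0.147 ] [ 0.6677 -0.0678  0.147 ] ang from y 98.74 from x -8.74
nearbar [ 0.4701 -0.1059  0.147 ] [ 0.6568 -0.1369  0.147 ] ang from y 99.4 from x -9.4
A up [ 0.6328 -0.1714  0.14  ] [ 0.6534 -0.0321  0.14  ] ang from y 8.42 from x 81.58
A lo [ 0.6097 -0.1683  0.14  ] [ 0.6268 -0.0293  0.14  ] ang from y 7.0 from x 83.0
B up [ 0.5164 -0.1485  0.14  ] [ 0.5326 -0.0091  0.14  ] ang from y 6.64 from x 83.36
B lo [ 0.4952 -0.1444  0.14  ] [ 0.5073 -0.0064  0.14  ] ang from y 5.03 from x 84.97
```

View pics/iso.png

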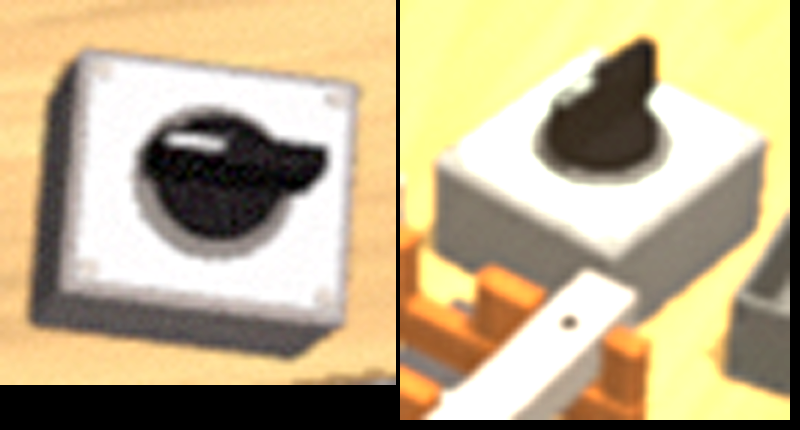

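```bash
python3 - <<'E'
from h import *
t=cam('top');s=cam('side')
T=lambda u,v:(440+u/5.5,150+v/5.5); S=lambda u,v:(305+(u-400)/6,130+v/6)
print('disc',onz(t,*T(212,182),.073));print('bar',onz(t,*T(239,147),.103))
print('barends',onz(t,*T(150,141),.103),onz(t,*T(328,154),.103))
print('tip',two(t,T(328,150),s,S(652,42)))
print('disc2',two(t,T(212,182),s,S(605,138)))
print('box',np.mean([onz(t,*T(*q),.06) for q in((82,50),(357,88),(343,325),(60,290))],0))
for q in((82,50),(357,88),(343,325),(60,290)):print(onz(t,*T(*q),.06))
E
```

```text
disc [ 0.58525795 -0.31659487  0.073     ]
bar [ 0.58949413 -0.31842062  0.103     ]
barends [ 0.59547971 -0.28332669  0.103     ] [ 0.58310035 -0.35339371  0.103     ]
tip (array([ 0.5851612 , -0.35645125,  0.09715747]), np.float64(0.002911091680941236))
disc2 (array([ 0.58820068, -0.31945646,  0.06516167]), np.float64(0.001034433344697716))
box [ 0.58717463 -0.32045733  0.06      ]
[ 0.65259527 -0.27632637  0.06      ]
[ 0.62444359 -0.38903454  0.06      ]
[ 0.52270707 -0.36524793  0.06      ]
[ 0.54895258 -0.25122046  0.06      ]
```

Request:
step_arm(
  plan=[
    [0.85, 0.49, 0, 0, 0, 0.77, 50],
    [0.85, 0.49, 0, 0, 0, 0.77, 50],
    [0.85, 0.49, 0, 0, 0, 0.77, 50],
    [0.85, 0.49, 0, 0, 0, 0.77, 50],
    [0.85, 0.49, 0, 0, 0, 0.77, 50],
    [0.85, 0.5, 0, 0, 0, 0.77, 50],
    [0.83, 0.5, 0, 0, 0, 0.78, 50],
    [0, 0, -0.5, 0, 0, 0, 50],
    [0, 0, -0.5, 0, 0, 0, 50],
    [0, 0, 0, 0, 0, 0, 50],
  ],
)

```text
clock: 1.65
eef_pos: [0.5868, -0.3188, 0.1836]
orientation: [-2.443, -1.97, 0.002]
force: [0.4, 0.9, 0.7]
gripper_width: 0.0499
grip_force: 0.0
```

Request:
step_arm(
  plan=[
    [0.02, 0, -0.5, 0, 0, 0, 50],
    [0, 0, -0.5, 0, 0, 0, 50],
    [0, 0, -0.3, 0, 0, 0, 50],
    [0, 0, -0.18, 0, 0, 0, 50],
    [0, 0, 0, 0, 0, 0, 50],
    [0, 0, 0, 0, 0, 0, 50],
    [0, 0, 0, 0, 0, 0, 30],
    [0, 0, 0, 0, 0, 0, 20],
    [0, 0, 0, 0, 0, 0, 14],
    [0, 0, 0, 0, 0, 0, 12],
  ],
)

```text
clock: 2.9
eef_pos: [0.5916, -0.3197, 0.0975]
orientation: [2.441, 1.969, 0.007]
force: [18.8, -5.7, -4.3]
gripper_width: 0.0132
grip_force: 45.3
```

Request:
step_arm(
  plan=[
    [0.08, -0.02, 0, 0, 0, 0.3, 0],
    [0, 0, 0, 0, 0, 0.9, 0],
    [0, 0, 0, 0, 0, 0.9, 0],
    [0, 0, 0, 0, 0, 0.9, 0],
    [0, 0, 0, 0, 0, 1, 0],
    [0, 0, 0, 0, 0, 1, 0],
    [0, 0, 0, 0, 0, 1, 0],
    [0, 0, 0, 0, 0, 1, 0],
    [0, 0, 0, 0, 0, 1, 0],
    [0, 0, 0, 0, 0, 0.6, 0],
  ],
)

```text
clock: 4.15
eef_pos: [0.5914, -0.3209, 0.0974]
orientation: [-0.437, -3.106, 0.002]
force: [-21.5, 4.5, 24.0]
gripper_width: 0.0126
grip_force: 63.4
```

Request:
step_arm(
  plan=[
    [0, 0, 0, 0, 0, 0, 50],
    [0, 0, 0, 0, 0, 0, 50],
    [0, 0, 0.8, 0, 0, 0, 50],
    [0, 0, 0.9, 0, 0, -0.5, 50],
    [0.11, 0.62, 0, 0, 0, -1, 50],
    [0.11, 0.62, 0, 0, 0, -1, 50],
    [0.11, 0.62, 0, 0, 0, -1, 50],
    [0.11, 0.61, 0, 0, 0, -1, 50],
    [0.11, 0.61, 0, 0, 0, -1, 50],
    [0.11, 0.6, 0, 0, 0, -1, 50],
  ],
)

```text
clock: 5.4
eef_pos: [0.6334, -0.0983, 0.1986]
orientation: [2.052, 2.378, 0.0]
force: [0.1, 0.1, 0.7]
gripper_width: 0.05
grip_force: 0.0
```

Request:
step_arm(
  plan=[
    [0, 0, 0, 0, 0, -1, 45],
    [0, 0, 0, 0, 0, -0.8, 45],
    [0, 0, 0, 0, 0, 0, 45],
    [0, 0, 0, 0, 0, 0, 45],
    [0, 0, 0, 0, 0, 0, 45],
    [0, 0, 0, 0, 0, 0, 45],
    [0, 0, 0, 0, 0, 0, 45],
    [0, 0, 0, 0, 0, 0, 45],
    [0, 0, 0, 0, 0, 0, 45],
    [0, 0, 0, 0, 0, 0, 45],
  ],
)

```text
clock: 6.65
eef_pos: [0.6331, -0.0996, 0.1985]
orientation: [-2.393, -2.035, 0.0]
force: [-0.2, -0.1, -0.6]
gripper_width: 0.045
grip_force: 0.0
```

```bash
python3 - <<'E'
from h import *
t=cam('top');s=cam('side')
a=cv2.resize(t['frame'][135:265,280:520,::-1],None,fx=3.3,fy=3.3,interpolation=cv2.INTER_CUBIC)
cv2.imwrite('pics/t2.png',a);cv2.imwrite('pics/s2.png',cv2.resize(s['frame'][100:280,220:420,::-1],None,fx=3,fy=3,interpolation=cv2.INTER_CUBIC))
E
```

```text
(no output)
```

View pics/s2.png

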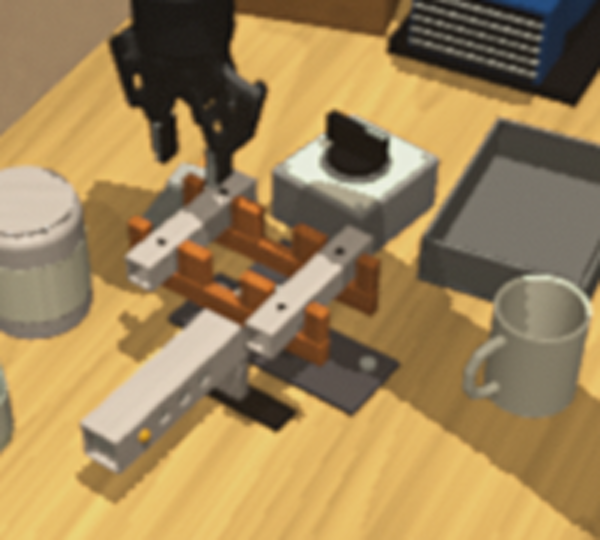

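Request:
step_arm(
  plan=[
    [-0.03, -0.01, -0.4, 0, 0, 0, 45],
    [0, 0, -0.4, 0, 0, 0, 45],
    [0, 0, -0.3, 0, 0, 0, 45],
    [0, 0, 0, 0, 0, 0, 45],
    [0, 0, 0, 0, 0, 0, 32],
    [0, 0, 0, 0, 0, 0, 20],
    [0, 0, 0, 0, 0, 0, 0],
    [0, 0, 0, 0, 0, 0, 0],
    [0, 0, 0.3, 0, 0, 0, 0],
    [0, 0, 0.6, 0, 0, 0, 0],
  ],
)

```text
clock: 8.0
eef_pos: [0.6311, -0.1002, 0.1868]
orientation: [-2.392, -2.035, 0.001]
force: [-0.6, 0.8, -0.4]
gripper_width: 0.0242
grip_force: 60.2
```

Request:
step_arm(
  plan=[
    [0, 0, 0.5, 0, 0, 0, 0],
    [-0.5, -0.7, 0, 0, 0, 0.2, 0],
    [-0.5, -0.7, 0, 0, 0, 0.2, 0],
    [-0.5, -0.7, 0, 0, 0, 0.2, 0],
    [-0.5, -0.7, 0, 0, 0, 0.2, 0],
    [-0.5, -0.7, 0, 0, 0, 0.2, 0],
    [-0.5, -0.7, 0, 0, 0, 0.2, 0],
    [-0.1, -0.18, -0.7, 0, 0, 0, 0],
    [0, 0, -0.8, 0, 0, 0, 0],
    [0, 0, 0, 0, 0, 0, 0],
  ],
)

```text
clock: 9.25
eef_pos: [0.4444, -0.3624, 0.1249]
orientation: [-2.164, -2.272, 0.001]
force: [-0.1, -0.5, 0.5]
gripper_width: 0.0234
grip_force: 60.2
```

```bash
python3 - <<'E'
from h import *
t=cam('top');s=cam('side')
a=cv2.resize(t['frame'][190:320,400:600,::-1],None,fx=2,fy=2,interpolation=cv2.INTER_CUBIC)
b=cv2.resize(s['frame'][60:280,280:460,::-1],None,fx=2,fy=2,interpolation=cv2.INTER_CUBIC)
o=np.zeros((440,790,3),np.uint8);o[:a.shape[0],:400]=a;o[:,405:405+b.shape[1]]=b
cv2.imwrite('pics/c1.png',np.clip(o*1.4,0,255).astype(np.uint8))
E
```

```text
(no output)
```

View pics/c1.png

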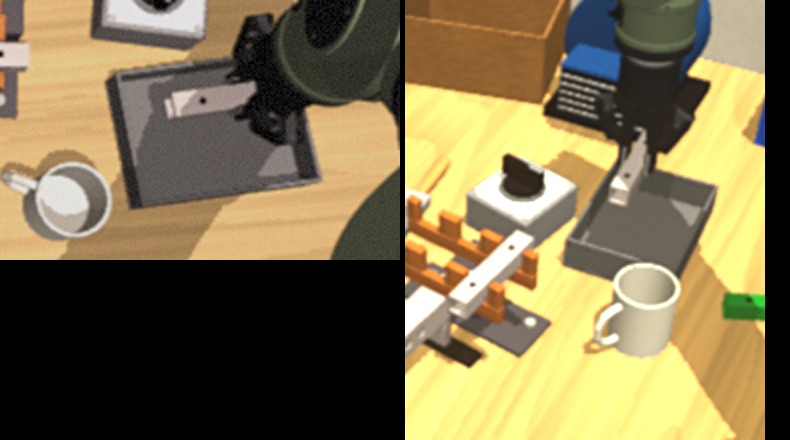

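Request:
step_arm(
  plan=[
    [0, 0, -0.6, 0, 0, 0, 0],
    [0, 0, -0.6, 0, 0, 0, 0],
    [0, 0, -0.3, 0, 0, 0, 0],
    [0, 0, -0.17, 0, 0, 0, 0],
    [0, 0, 0, 0, 0, 0, 0],
    [0, 0, 0, 0, 0, 0, 0],
    [0, 0, 0, 0, 0, 0, 36],
    [0, 0, 0, 0, 0, 0, 36],
    [0, 0, 0.5, 0, 0, 0, 36],
    [0, 0, 0.7, 0, 0, 0, 36],
  ],
)

```text
clock: 10.6
eef_pos: [0.445, -0.3627, 0.0987]
orientation: [-2.166, -2.273, 0.0]
force: [-0.3, -0.3, -0.5]
gripper_width: 0.0362
grip_force: 0.0
```

```bash
python3 - <<'E'
from h import *
t=cam('top');s=cam('side')
T=lambda u,v:(400+u/2,190+v/2)
for q in((108,72),(320,182),(132,208)):print(onz(t,*T(*q),.05))
# B from light mask top face in rack roi
f=t['frame'].astype(int); 
a=cv2.resize(t['frame'][190:230,340:420,::-1],None,fx=8,fy=8,interpolation=cv2.INTER_CUBIC)
m=np.zeros(f.shape[:2],np.uint8); m[200:235,340:425]=(f.min(2)>105)[200:235,340:425]
cs,_=cv2.findContours(m,0,2);k=max(cs,key=cv2.contourArea);r=cv2.minAreaRect(k);print(r);b=[onz(t,*p,.14) for p in cv2.boxPoints(r)];print(np.round(b,4),np.mean(b,0))
E
```

```text
[ 0.49635621 -0.25300914  0.05      ]
[ 0.34923703 -0.46802872  0.05      ]
[ 0.34083595 -0.25597629  0.05      ]
((380.6700439453125, 215.82437133789062), (69.06344604492188, 11.992074966430664), 2.0825653076171875)
[[ 0.5106 -0.004   0.14  ]
 [ 0.5362 -0.0076  0.14  ]
 [ 0.5168 -0.1504  0.14  ]
 [ 0.4913 -0.146   0.14  ]] [ 0.51370894 -0.07697956  0.14      ]
```

Request:
step_arm(
  plan=[
    [0, 0, 0.95, 0, 0, 0, 45],
    [0, 0.2, 0.9, 0, 0, 0, 45],
    [0.22, 0.91, 0, 0, 0, -0.22, 45],
    [0.22, 0.91, 0, 0, 0, -0.22, 45],
    [0.22, 0.91, 0, 0, 0, -0.22, 45],
    [0.22, 0.91, 0, 0, 0, -0.22, 45],
    [0.25, 0.91, 0, 0, 0, -0.25, 45],
    [0, 0, 0, 0, 0, 0, 45],
    [0, 0, -0.4, 0, 0, 0, 45],
    [0, 0, 0, 0, 0, 0, 45],
  ],
)

```text
clock: 11.95
eef_pos: [0.5124, -0.0786, 0.1844]
orientation: [-2.38, -2.049, 0.003]
force: [0.5, 0.6, 0.9]
gripper_width: 0.0451
grip_force: 0.0
```

Request:
step_arm(
  plan=[
    [0, 0, -0.4, 0, 0, 0, 45],
    [0, 0, -0.3, 0, 0, 0, 45],
    [0, 0, -0.17, 0, 0, 0, 45],
    [0, 0, 0, 0, 0, 0, 45],
    [0, 0, 0, 0, 0, 0, 32],
    [0, 0, 0, 0, 0, 0, 20],
    [0, 0, 0, 0, 0, 0, 0],
    [0, 0, 0, 0, 0, 0, 0],
    [0, 0, 0.4, 0, 0, 0, 0],
    [0, 0, 0.8, 0, 0, 0, 0],
  ],
)

```text
clock: 13.2
eef_pos: [0.5126, -0.0779, 0.2055]
orientation: [-2.379, -2.049, 0.002]
force: [0.5, -0.3, 0.3]
gripper_width: 0.0239
grip_force: 59.2
```

```bash
python3 - <<'E'
from h import *
t=cam('top')
f=t['frame'].astype(int)
m=np.zeros(f.shape[:2],np.uint8); m[218:290,458:556]=(f.min(2)>105)[218:290,458:556]
cs,_=cv2.findContours(m,0,2)
for k in cs:
    if cv2.contourArea(k)>150:
        r=cv2.minAreaRect(k);b=[onz(t,*p,.03) for p in cv2.boxPoints(r)];print(np.round(r[0]),np.round(r[1]),np.round(b,4)[:,:2].tolist(),np.mean(b,0))
E
python3 - <<'E'
from h import *
t=cam('top')
f=t['frame'].astype(int)
g=f[218:290,458:556].min(2);print(np.percentile(g,[5,25,50,75,90,97,100]))
for th in(80,90):
  m=np.zeros(f.shape[:2],np.uint8); m[218:290,458:556]=g>th
  cs,_=cv2.findContours(m,0,2)
  for k in cs:
    if cv2.contourArea(k)>100:
        r=cv2.minAreaRect(k);b=[onz(t,*p,.03) for p in cv2.boxPoints(r)];print(th,np.round(r[0]),np.round(r[1]),np.round(b,4)[:,:2].tolist(),np.mean(b,0))
E
```

```text
[ 49.  90.  97. 101. 103. 105. 117.]
80 [517. 254.] [71. 76.] [[0.5139, -0.32], [0.4968, -0.4962], [0.3337, -0.4637], [0.3502, -0.2931]] [ 0.42366827 -0.39323651  0.03      ]
80 [475. 253.] [75. 20.] [[0.5187, -0.2709], [0.523, -0.3184], [0.3486, -0.3213], [0.3446, -0.2753]] [ 0.43370411 -0.29648225  0.03      ]
90 [476. 256.] [70. 19.] [[0.506, -0.2752], [0.5095, -0.3193], [0.3488, -0.3202], [0.3456, -0.2775]] [ 0.42748838 -0.29802292  0.03      ]
90 [518. 254.] [69. 74.] [[0.5087, -0.3239], [0.492, -0.4952], [0.3337, -0.4637], [0.3498, -0.2976]] [ 0.42107221 -0.39508634  0.03      ]
```

```bash
python3 - <<'E'
from h import *
t=cam('top');s=cam('side')
a=cv2.resize(t['frame'][190:320,420:600,::-1],None,fx=2.2,fy=2.2,interpolation=cv2.INTER_CUBIC)
b=cv2.resize(s['frame'][120:260,340:450,::-1],None,fx=3.5,fy=3.5,interpolation=cv2.INTER_CUBIC)
o=np.zeros((490,790,3),np.uint8);o[:a.shape[0],:396]=a;o[:,400:400+b.shape[1]]=b
cv2.imwrite('pics/c2.png',np.clip(o*1.4,0,255).astype(np.uint8))
E
```

```text
(no output)
```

View pics/c2.png

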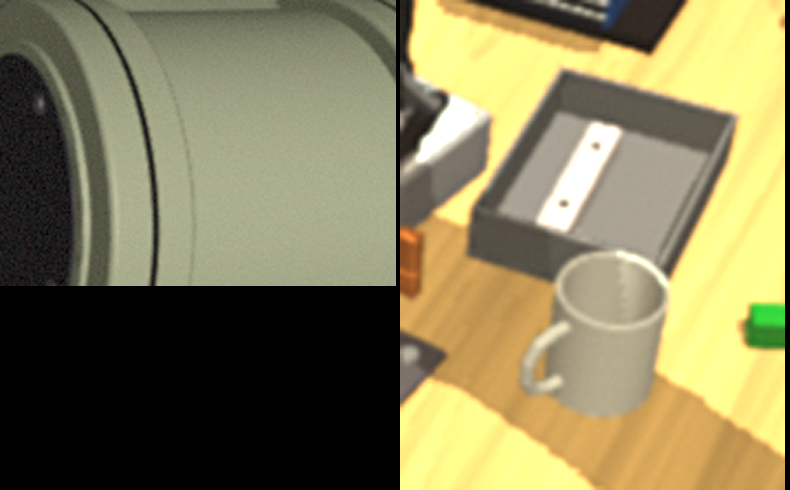

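Request:
step_arm(
  plan=[
    [-0.4, -0.92, 0, 0, 0, 0.2, 0],
    [-0.4, -0.92, 0, 0, 0, 0.2, 0],
    [-0.4, -0.92, 0, 0, 0, 0.2, 0],
    [-0.4, -0.92, 0, 0, 0, 0.25, 0],
    [-0.4, -0.92, 0, 0, 0, 0.25, 0],
    [0, -0.15, 0, 0, 0, 0, 0],
    [0, 0, -0.7, 0, 0, 0, 0],
    [0, 0, -0.8, 0, 0, 0, 0],
    [0, 0, -0.5, 0, 0, 0, 0],
    [0, 0, 0, 0, 0, 0, 0],
  ],
)

```text
clock: 14.65
eef_pos: [0.3927, -0.3617, 0.0833]
orientation: [-2.169, -2.267, 0.0]
force: [-1.0, -0.9, -0.4]
gripper_width: 0.0237
grip_force: 59.2
```

Request:
step_arm(
  plan=[
    [0, 0, -0.5, 0, 0, 0, 0],
    [0, 0, -0.3, 0, 0, 0, 0],
    [0, 0, -0.17, 0, 0, 0, 0],
    [0, 0, 0, 0, 0, 0, 0],
    [0, 0, 0, 0, 0, 0, 0],
    [0, 0, 0, 0, 0, 0, 36],
    [0, 0, 0, 0, 0, 0, 36],
    [0, 0, 0.8, 0, 0, 0, 36],
    [0, 0, 1, 0, 0, 0, 36],
    [0, 0, 1, 0, 0, 0, 50],
  ],
)

```text
clock: 15.9
eef_pos: [0.3929, -0.3628, 0.197]
orientation: [-2.173, -2.269, -0.0]
force: [0.5, -1.2, 0.2]
gripper_width: 0.0499
grip_force: 0.0
```

Request:
step_arm(
  plan=[
    [0.42, 0.92, 0.1, 0, 0, -0.2, 70],
    [0.42, 0.92, 0.1, 0, 0, -0.2, 70],
    [0.42, 0.92, 0, 0, 0, -0.2, 70],
    [0.42, 0.92, 0, 0, 0, -0.2, 70],
    [0.42, 0.92, 0, 0, 0, -0.2, 70],
    [0.42, 0.92, 0, 0, 0, -0.14, 70],
    [0.42, 0.92, 0, 0, 0, 0, 70],
    [0.41, 0.85, 0, 0, 0, 0, 70],
    [0, 0, 0, 0, 0, 0, 70],
    [0, 0, 0, 0, 0, 0, 70],
  ],
)

```text
clock: 17.15
eef_pos: [0.5939, 0.0739, 0.2068]
orientation: [2.388, 2.041, -0.001]
force: [0.2, -1.2, -0.1]
gripper_width: 0.0704
grip_force: 0.0
```

```bash
python3 - <<'E'
from h import *
t=cam('top');s=cam('side')
print('jar',onz(t,296,128,.1),'tin',onz(t,363,105,.12),'bottle',onz(t,229,97,.21))
a=cv2.resize(t['frame'][120:270,270:420,::-1],None,fx=2.6,fy=2.6,interpolation=cv2.INTER_CUBIC)
b=cv2.resize(s['frame'][120:290,220:350,::-1],None,fx=3,fy=3,interpolation=cv2.INTER_CUBIC)
o=np.zeros((510,790,3),np.uint8);o[:a.shape[0],:390]=a;o[:,400:400+b.shape[1]]=b
cv2.imwrite('pics/r1.png',np.clip(o*1.3,0,255).astype(np.uint8))
E
```

```text
jar [0.74699621 0.08424426 0.1       ] tin [ 0.77785431 -0.07084843  0.12      ] bottle [0.77415242 0.21024936 0.21      ]
```

View pics/r1.png

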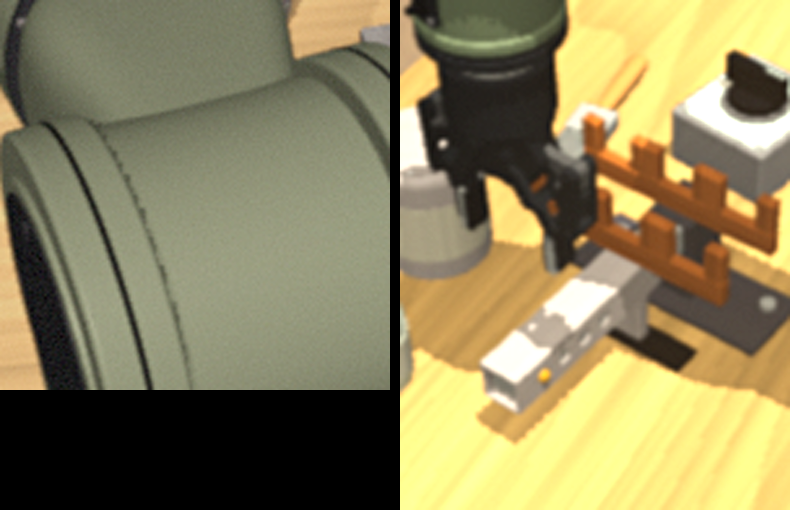

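Request:
step_arm(
  plan=[
    [0, 0.01, -0.7, 0, 0, 0, 70],
    [0, 0, -0.7, 0, 0, 0, 70],
    [0, 0, -0.6, 0, 0, 0, 70],
    [0, 0, -0.28, 0, 0, 0, 70],
    [0, 0, 0, 0, 0, 0, 70],
    [0, 0, 0, 0, 0, 0, 70],
    [0, 0, 0, 0, 0, 0, 55],
    [0, 0, 0, 0, 0, 0, 48],
    [0, 0, 0, 0, 0, 0, 46],
    [0, 0, 0, 0, 0, 0, 46],
  ],
)

```text
clock: 18.5
eef_pos: [0.5945, 0.075, 0.0703]
orientation: [2.387, 2.041, 0.001]
force: [3.5, -0.3, 1.6]
gripper_width: 0.0463
grip_force: 1.8
```

Request:
step_arm(
  plan=[
    [0.02, 0, 0, 0, 0, 0, 40],
    [0, 0, 0, 0, 0, 0, 30],
    [0, 0, 0, 0, 0, 0, 0],
    [0, 0, 0, 0, 0, 0, 0],
    [0, 0, 0, 0, 0, 0, 0],
    [0, 0, 0, 0, 0, 0, 0],
    [0, 0, 0, 0, 0, 0, 0],
    [0, 0, 0, 0, 0, 0, 0],
    [0, 0, 0, 0, 0, 0, 0],
    [0, 0, 0, 0, 0, 0, 0],
  ],
)

```text
clock: 19.75
eef_pos: [0.5976, 0.0746, 0.0709]
orientation: [2.385, 2.039, 0.006]
force: [17.6, -3.1, 5.3]
gripper_width: 0.0351
grip_force: 61.4
```

Request:
step_arm(
  plan=[
    [0.05, 0, 0, 0, 0, 0, 0],
    [0.012, 0.08, 0, 0, 0, 0, 0],
    [0.012, 0.08, 0, 0, 0, 0, 0],
    [0.012, 0.08, 0, 0, 0, 0, 0],
    [0.012, 0.08, 0, 0, 0, 0, 0],
    [0.012, 0.07, 0, 0, 0, 0, 0],
    [0.012, 0.07, 0, 0, 0, 0, 0],
    [0, 0, 0, 0, 0, 0, 0],
    [0, 0, 0, 0, 0, 0, 0],
    [0, 0, 0, 0, 0, 0, 0],
  ],
)

```text
clock: 21.0
eef_pos: [0.6016, 0.1006, 0.0708]
orientation: [2.387, 2.041, -0.007]
force: [-12.0, -12.9, 26.1]
gripper_width: 0.0354
grip_force: 62.2
```

Request:
step_arm(
  plan=[
    [0, 0, 0, 0, 0, 0, 60],
    [0, 0, 0, 0, 0, 0, 60],
    [-0.03, -0.16, 0, 0, 0, 0, 60],
    [-0.03, -0.15, 0, 0, 0, 0, 60],
    [-0.03, -0.15, 0, 0, 0, 0, 60],
    [0, 0, 0, 0, 0, 0, 60],
    [0, 0, 0, 0, 0, 0, 50],
    [0, 0, 0, 0, 0, 0, 44],
    [0, 0, 0, 0, 0, 0, 44],
    [0, 0, 0, 0, 0, 0, 44],
  ],
)

```text
clock: 22.25
eef_pos: [0.5973, 0.0753, 0.0702]
orientation: [-2.387, -2.042, -0.001]
force: [-0.1, 1.0, 2.6]
gripper_width: 0.0438
grip_force: 2.6
```

```bash
python3 - <<'E'
from h import *
s=cam('side')
b=cv2.resize(s['frame'][120:290,200:350,::-1],None,fx=3.5,fy=3.5,interpolation=cv2.INTER_CUBIC)
cv2.imwrite('pics/r2.png',np.clip(b*1.3,0,255).astype(np.uint8))
E
```

```text
(no output)
```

View pics/r2.png

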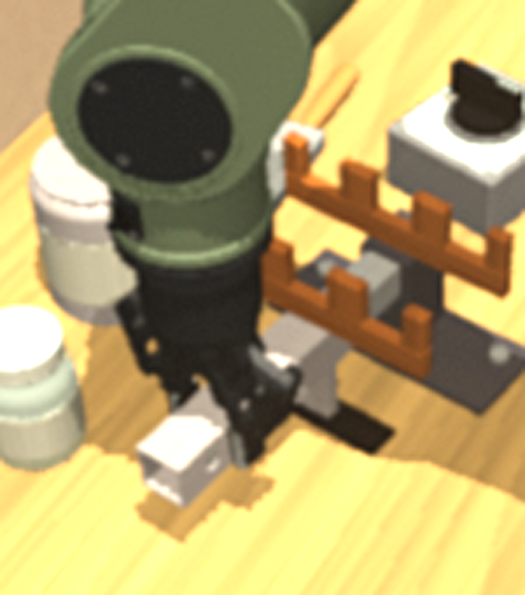

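Request:
step_arm(
  plan=[
    [0, 0, 0, 0, 0, 0, 30],
    [0, 0, 0, 0, 0, 0, 0],
    [0, 0, 0, 0, 0, 0, 0],
    [0, 0, 0, 0, 0, 0, 0],
    [0.014, 0.09, 0, 0, 0, 0, 0],
    [0.014, 0.09, 0, 0, 0, 0, 0],
    [0.014, 0.09, 0, 0, 0, 0, 0],
    [0.014, 0.09, 0, 0, 0, 0, 0],
    [0.014, 0.09, 0, 0, 0, 0, 0],
    [0, 0, 0, 0, 0, 0, 0],
  ],
)

```text
clock: 23.55
eef_pos: [0.6015, 0.1003, 0.0704]
orientation: [2.386, 2.04, -0.003]
force: [-3.1, -8.7, 10.5]
gripper_width: 0.0356
grip_force: 60.0
```

Request:
step_arm(
  plan=[
    [0, 0, 0, 0, 0, 0, 0],
    [0, 0, 0, 0, 0, 0, 60],
    [0, 0, 0, 0, 0, 0, 60],
    [-0.023, -0.15, 0, 0, 0, 0, 60],
    [-0.023, -0.15, 0, 0, 0, 0, 60],
    [-0.023, -0.15, 0, 0, 0, 0, 60],
    [0, 0, 0, 0, 0, 0, 60],
    [0, 0, 0, 0, 0, 0, 50],
    [0, 0, 0, 0, 0, 0, 44],
    [0, 0, 0, 0, 0, 0, 44],
  ],
)

```text
clock: 24.8
eef_pos: [0.5974, 0.0753, 0.0702]
orientation: [-2.387, -2.042, -0.0]
force: [0.1, 0.7, 2.8]
gripper_width: 0.0439
grip_force: 2.6
```

Request:
step_arm(
  plan=[
    [0, 0, 0, 0, 0, 0, 30],
    [0, 0, 0, 0, 0, 0, 0],
    [0, 0, 0, 0, 0, 0, 0],
    [0, 0, 0, 0, 0, 0, 0],
    [0.014, 0.09, 0, 0, 0, 0, 0],
    [0.014, 0.09, 0, 0, 0, 0, 0],
    [0.014, 0.09, 0, 0, 0, 0, 0],
    [0.014, 0.09, 0, 0, 0, 0, 0],
    [0.014, 0.09, 0, 0, 0, 0, 0],
    [0, 0, 0, 0, 0, 0, 0],
  ],
)

```text
clock: 26.05
eef_pos: [0.6015, 0.1004, 0.0704]
orientation: [2.386, 2.04, -0.003]
force: [-3.1, -10.1, 11.0]
gripper_width: 0.0351
grip_force: 59.6
```

Request:
step_arm(
  plan=[
    [0, 0, 0, 0, 0, 0, 0],
    [0, 0, 0, 0, 0, 0, 70],
    [0, 0, 0, 0, 0, 0, 70],
    [0, 0, 0.5, 0, 0, 0, 70],
    [0, 0, 1, 0, 0, 0, 70],
    [0, 0, 1, 0, 0, 0, 70],
    [-0.5, 0.9, 0, 0, 0, 1, 50],
    [-0.5, 0.9, 0, 0, 0, 1, 50],
    [-0.5, 0.8, 0, 0, 0, 1, 50],
    [-0.5, 0.8, 0, 0, 0, 1, 50],
  ],
)

```text
clock: 27.3
eef_pos: [0.4803, 0.3076, 0.2201]
orientation: [-1.537, -2.74, -0.0]
force: [0.1, 0.8, 0.9]
gripper_width: 0.05
grip_force: 0.0
```

```bash
python3 - <<'E'
from h import *
t=cam('top');s=cam('side')
a=cv2.resize(t['frame'][130:270,240:420,::-1],None,fx=2.2,fy=2.2,interpolation=cv2.INTER_CUBIC)
b=cv2.resize(s['frame'][140:290,220:350,::-1],None,fx=3,fy=3,interpolation=cv2.INTER_CUBIC)
o=np.zeros((450,790,3),np.uint8);o[:a.shape[0],:396]=a;o[:,400:400+b.shape[1]]=b
cv2.imwrite('pics/r3.png',np.clip(o*1.3,0,255).astype(np.uint8))
E
```

```text
(no output)
```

View pics/r3.png

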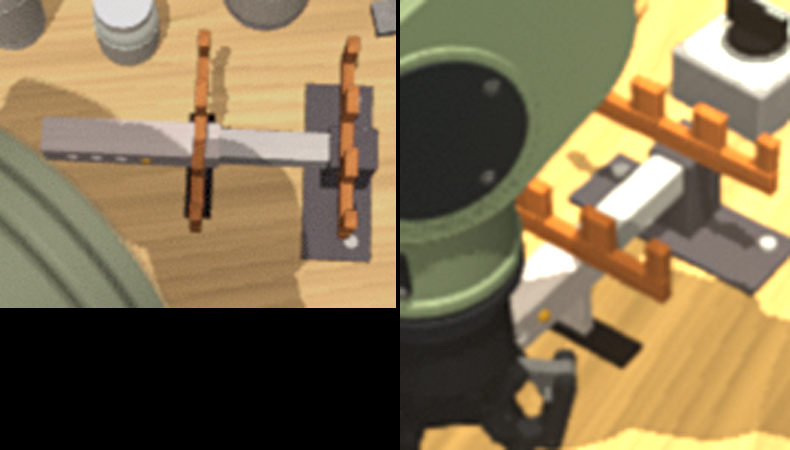

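Request:
step_arm(
  plan=[
    [-0.2, -0.05, 0, 0, 0, 1, 45],
    [-0.2, -0.04, 0, 0, 0, 1, 45],
    [0, 0, 0, 0, 0, 1, 45],
    [0, 0, -0.5, 0, 0, 1, 45],
    [0, 0, -0.6, 0, 0, 1, 45],
    [0, 0, -0.6, 0, 0, 0.76, 45],
    [0, 0, -0.6, 0, 0, 0, 45],
    [0, 0, 0, 0, 0, 0, 45],
    [0, 0, 0, 0, 0, 0, 45],
    [0, 0, 0, 0, 0, 0, 45],
  ],
)

```text
clock: 28.65
eef_pos: [0.458, 0.3009, 0.0834]
orientation: [0.037, 3.14, 0.002]
force: [-0.2, 0.5, 1.0]
gripper_width: 0.0451
grip_force: 0.0
```

```bash
python3 - <<'E'
from h import *
s=cam('side');t=cam('top')
f=t['frame'].astype(int); m=np.zeros(f.shape[:2],np.uint8)
m[215:338,145:238]=(f.min(2)>95)[215:338,145:238]
cs,_=cv2.findContours(m,0,2)
for k in cs:
    if cv2.contourArea(k)>300:
        r=cv2.minAreaRect(k);b=[onz(t,*p,.029)[:2] for p in cv2.boxPoints(r)];print(np.round(r[1]),np.round(np.mean(b,0),4),np.round(b,3).tolist())
b=cv2.resize(s['frame'][300:480,160:350,::-1],None,fx=2.5,fy=2.5,interpolation=cv2.INTER_CUBIC)
cv2.imwrite('pics/l1.png',b)
E
```

```text
[12. 54.] [0.3914 0.4321] [[0.333, 0.45], [0.454, 0.442], [0.45, 0.414], [0.329, 0.423]]
```

View pics/l1.png

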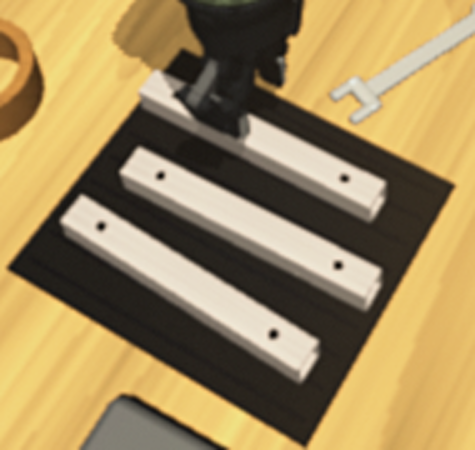

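Request:
step_arm(
  plan=[
    [-0.03, 0.02, -0.5, 0, 0, 0, 45],
    [0, 0, -0.35, 0, 0, 0, 45],
    [0, 0, -0.18, 0, 0, 0, 45],
    [0, 0, 0, 0, 0, 0, 45],
    [0, 0, 0, 0, 0, 0, 35],
    [0, 0, 0, 0, 0, 0, 20],
    [0, 0, 0, 0, 0, 0, 0],
    [0, 0, 0, 0, 0, 0, 0],
    [0, 0, 0, 0, 0, 0, 0],
    [0, 0, 0.5, 0, 0, 0, 0],
  ],
)

```text
clock: 30.0
eef_pos: [0.4551, 0.3014, 0.05]
orientation: [-0.036, -3.14, 0.002]
force: [1.3, -0.1, -0.4]
gripper_width: 0.0238
grip_force: 59.1
```

Request:
step_arm(
  plan=[
    [0, 0, 1, 0, 0, 0, 0],
    [0, 0, 1, 0, 0, -0.9, 0],
    [0, 0, 0.9, 0, 0, -0.9, 0],
    [0.43, -0.86, 0, 0, 0, -1, 0],
    [0.43, -0.86, 0, 0, 0, -1, 0],
    [0.43, -0.86, 0, 0, 0, -1, 0],
    [0.43, -0.86, 0, 0, 0, -1, 0],
    [0.43, -0.86, 0, 0, 0, -1, 0],
    [0.43, -0.86, 0, 0, 0, -1, 0],
    [0.43, -0.86, 0, 0, 0, -1, 0],
  ],
)

```text
clock: 31.25
eef_pos: [0.6368, -0.0612, 0.225]
orientation: [2.215, 2.228, 0.001]
force: [0.3, 1.1, -0.6]
gripper_width: 0.0239
grip_force: 59.2
```

Request:
step_arm(
  plan=[
    [0, 0, 0, 0, 0, -0.9, 0],
    [0, 0, 0, 0, 0, -0.06, 0],
    [0, 0, 0, 0, 0, 0, 0],
    [0, 0, 0, 0, 0, 0, 0],
    [0, 0, 0, 0, 0, 0, 0],
    [0, 0, 0, 0, 0, 0, 0],
    [0, 0, 0, 0, 0, 0, 0],
    [0, 0, 0, 0, 0, 0, 0],
    [0, 0, 0, 0, 0, 0, 0],
    [0, 0, 0, 0, 0, 0, 0],
  ],
)

```text
clock: 32.5
eef_pos: [0.6363, -0.0594, 0.2242]
orientation: [-2.388, -2.042, 0.0]
force: [-0.4, -0.4, -1.4]
gripper_width: 0.024
grip_force: 59.4
```

```bash
python3 - <<'E'
from h import *
print(robot.sense()['eef_pos'],robot.sense()['gripper_width'])
s=cam('side')
b=cv2.resize(s['frame'][100:290,200:380,::-1],None,fx=3.1,fy=3.1,interpolation=cv2.INTER_CUBIC)
cv2.imwrite('pics/p1.png',np.clip(b*1.2,0,255).astype(np.uint8))
t=cam('top')
# two-view check of near-bar tooth? long piece +y end
E
```

```text
[ 0.63628423 -0.0594458   0.22423875] 0.024042633747801932
```

View pics/p1.png

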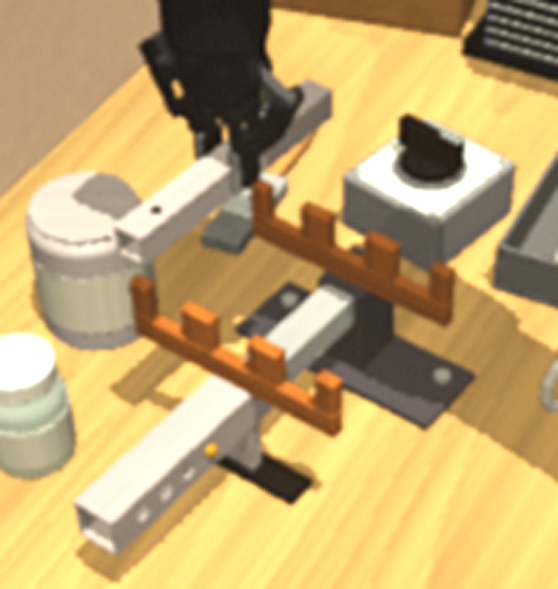

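```bash
python3 - <<'E'
from h import *
s=cam('side');S=lambda u,v:(200+u/3.1,100+v/3.1)
yh=np.array([.1547,.988]);xh=np.array([.988,-.1547]);o=np.array([.5818,-.0235])
for n,qs in(('far',((144,282),(203,310),(268,342),(329,378))),('near',((262,187),(322,210),(384,239),(442,269)))):
    for q in qs:
        p=onz(s,*S(*q),.147)[:2]; print(n,p.round(4),'rack',((p-o)@xh).round(4),((p-o)@yh).round(4))
E
```

```text
far [0.673  0.0091] rack 0.0851 0.0464
far [0.6177 0.0151] rack 0.0295 0.0437
far [0.5583 0.0224] rack -0.0303 0.0417
far [0.5019 0.0343] rack -0.0879 0.0447
near [ 0.6518 -0.131 ] rack 0.0857 -0.0954
near [ 0.5954 -0.1279] rack 0.0296 -0.101
near [ 0.5362 -0.1191] rack -0.0303 -0.1016
near [ 0.4813 -0.1083] rack -0.0862 -0.0993
```

Request:
step_arm(
  plan=[
    [0.04, -0.015, -0.4, 0, 0, 0, 0],
    [0, 0, -0.4, 0, 0, 0, 0],
    [0, 0, -0.3, 0, 0, 0, 0],
    [0, 0, -0.2, 0, 0, 0, 0],
    [0, 0, -0.1, 0, 0, 0, 0],
    [0, 0, -0.1, 0, 0, 0, 0],
    [0, 0, 0, 0, 0, 0, 0],
    [0, 0, 0, 0, 0, 0, 0],
    [0, 0, 0, 0, 0, 0, 0],
    [0, 0, 0, 0, 0, 0, 0],
  ],
)

```text
clock: 33.9
eef_pos: [0.6388, -0.0603, 0.1344]
orientation: [2.388, 2.042, 0.0]
force: [0.3, 0.0, -0.8]
gripper_width: 0.0239
grip_force: 59.4
```

Request:
step_arm(
  plan=[
    [0, 0, -0.03, 0, 0, 0, 0],
    [0, 0, 0, 0, 0, 0, 36],
    [0, 0, 0, 0, 0, 0, 36],
    [0, 0, 0.6, 0, 0, 0, 36],
    [0, 0, 0.9, 0, 0, 0.5, 36],
    [-0.45, 0.89, 0, 0, 0, 1, 45],
    [-0.45, 0.89, 0, 0, 0, 1, 45],
    [-0.45, 0.89, 0, 0, 0, 1, 45],
    [-0.45, 0.89, 0, 0, 0, 1, 45],
    [-0.45, 0.89, 0, 0, 0, 1, 45],
  ],
)

```text
clock: 35.15
eef_pos: [0.5028, 0.2082, 0.2228]
orientation: [1.167, 2.916, 0.001]
force: [1.4, 0.3, 0.0]
gripper_width: 0.045
grip_force: 0.0
```

Request:
step_arm(
  plan=[
    [-0.43, 0.89, 0, 0, 0, 1, 45],
    [-0.43, 0.89, 0, 0, 0, 1, 45],
    [-0.44, 0.89, 0, 0, 0, 1, 45],
    [0, 0.02, 0, 0, 0, 1, 45],
    [0, 0, -0.5, 0, 0, 0.39, 45],
    [0, 0, -0.8, 0, 0, 0, 45],
    [0, 0, -0.8, 0, 0, 0, 45],
    [0, 0, 0, 0, 0, 0, 45],
    [0, 0, 0, 0, 0, 0, 45],
    [0, 0, 0, 0, 0, 0, 45],
  ],
)

```text
clock: 36.4
eef_pos: [0.4263, 0.3686, 0.0983]
orientation: [0.001, 3.14, 0.002]
force: [0.9, 0.9, -0.2]
gripper_width: 0.0451
grip_force: 0.0
```

```bash
python3 - <<'E'
from h import *
t=cam('top');s=cam('side')
yh=np.array([.1547,.988]);xh=np.array([.988,-.1547]);o=np.array([.5818,-.0235])
for c,roi in((t,(280,130,440,182)),):
    f=c['frame'].astype(int);x0,y0,x1,y1=roi;m=np.zeros(f.shape[:2],np.uint8);m[y0:y1,x0:x1]=(f.min(2)>105)[y0:y1,x0:x1]
    for k in cv2.findContours(m,0,2)[0]:
        if cv2.contourArea(k)>150:
            r=cv2.minAreaRect(k);b=np.array([onz(c,*p,.14)[:2] for p in cv2.boxPoints(r)]);print(np.round(r[0]),np.round(r[1]),np.c_[(b-o)@xh,(b-o)@yh].round(4).tolist())
E
```

```text
[367. 161.] [105.  12.] [[0.0458, 0.0816], [0.0739, 0.0822], [0.075, -0.1437], [0.0471, -0.1429]]
[296. 140.] [19. 29.] [[0.1209, 0.1596], [0.1245, 0.0967], [0.0806, 0.0937], [0.077, 0.156]]
```

Request:
step_arm(
  plan=[
    [-0.01, -0.01, -0.5, 0, 0, 0, 45],
    [0, 0, -0.4, 0, 0, 0, 45],
    [0, 0, -0.38, 0, 0, 0, 45],
    [0, 0, 0, 0, 0, 0, 45],
    [0, 0, 0, 0, 0, 0, 35],
    [0, 0, 0, 0, 0, 0, 20],
    [0, 0, 0, 0, 0, 0, 0],
    [0, 0, 0, 0, 0, 0, 0],
    [0, 0, 0, 0, 0, 0, 0],
    [0, 0, 0.5, 0, 0, 0, 0],
  ],
)

```text
clock: 37.75
eef_pos: [0.4247, 0.3671, 0.0497]
orientation: [-0.001, -3.14, 0.002]
force: [0.2, -0.1, -0.7]
gripper_width: 0.024
grip_force: 59.1
```

Request:
step_arm(
  plan=[
    [0, 0, 1, 0, 0, 0, 0],
    [0, 0, 1, 0, 0, -0.9, 0],
    [0, 0, 0.9, 0, 0, -1, 0],
    [0.32, -0.87, 0, 0, 0, -1, 0],
    [0.32, -0.87, 0, 0, 0, -1, 0],
    [0.32, -0.87, 0, 0, 0, -1, 0],
    [0.32, -0.87, 0, 0, 0, -1, 0],
    [0.32, -0.87, 0, 0, 0, -1, 0],
    [0.32, -0.87, 0, 0, 0, -1, 0],
    [0.32, -0.87, 0, 0, 0, -1, 0],
  ],
)

```text
clock: 39.0
eef_pos: [0.5599, 0.0004, 0.2247]
orientation: [2.208, 2.234, 0.002]
force: [0.7, 0.9, -1.4]
gripper_width: 0.0236
grip_force: 59.1
```

Request:
step_arm(
  plan=[
    [0.32, -0.85, 0, 0, 0, -0.99, 0],
    [0, 0, 0, 0, 0, 0, 0],
    [0, 0, 0, 0, 0, 0, 0],
    [0, 0, 0, 0, 0, 0, 0],
    [0, 0, 0, 0, 0, 0, 0],
    [0, 0, -0.3, 0, 0, 0, 0],
    [0, 0, -0.3, 0, 0, 0, 0],
    [0, 0, 0, 0, 0, 0, 0],
    [0, 0, 0, 0, 0, 0, 0],
    [0, 0, 0, 0, 0, 0, 0],
  ],
)

```text
clock: 40.25
eef_pos: [0.579, -0.0488, 0.1884]
orientation: [2.387, 2.041, 0.001]
force: [0.4, 0.1, 0.1]
gripper_width: 0.0241
grip_force: 59.2
```

Request:
step_arm(
  plan=[
    [-0.015, 0, -0.4, 0, 0, 0, 0],
    [0, 0, -0.3, 0, 0, 0, 0],
    [0, 0, -0.13, 0, 0, 0, 0],
    [0, 0, -0.08, 0, 0, 0, 0],
    [0, 0, -0.02, 0, 0, 0, 0],
    [0, 0, 0, 0, 0, 0, 0],
    [0, 0, 0, 0, 0, 0, 36],
    [0, 0, 0, 0, 0, 0, 36],
    [0, 0, 0.6, 0, 0, 0, 36],
    [0, 0, 0.9, 0, 0, 0.5, 36],
  ],
)

```text
clock: 41.5
eef_pos: [0.5773, -0.0488, 0.2223]
orientation: [-2.293, -2.145, 0.003]
force: [0.6, 0.2, 0.7]
gripper_width: 0.0358
grip_force: 0.0
```

Request:
step_arm(
  plan=[
    [-0.25, 0.89, 0, 0, 0, 1, 45],
    [-0.25, 0.89, 0, 0, 0, 1, 45],
    [-0.25, 0.89, 0, 0, 0, 1, 45],
    [-0.25, 0.89, 0, 0, 0, 1, 45],
    [-0.25, 0.89, 0, 0, 0, 1, 45],
    [-0.25, 0.89, 0, 0, 0, 1, 45],
    [-0.25, 0.89, 0, 0, 0, 1, 45],
    [-0.25, 0.89, 0, 0, 0, 1, 45],
    [-0.27, 0.84, 0, 0, 0, 1, 45],
    [0, 0, -0.5, 0, 0, 0, 45],
  ],
)

```text
clock: 42.75
eef_pos: [0.4395, 0.4329, 0.1927]
orientation: [0.096, 3.14, 0.006]
force: [1.6, -0.5, -1.0]
gripper_width: 0.0451
grip_force: 0.0
```

Request:
step_arm(
  plan=[
    [0, 0, -0.5, 0, 0, 0, 45],
    [0, 0, -0.5, 0, 0, 0, 45],
    [0, 0, -0.5, 0, 0, 0, 45],
    [0, 0, 0, 0, 0, 0, 45],
    [0, 0, 0, 0, 0, 0, 45],
    [0, 0, 0, 0, 0, 0, 45],
    [0, 0, 0, 0, 0, 0, 45],
    [0, 0, 0, 0, 0, 0, 45],
    [0, 0, 0, 0, 0, 0, 45],
    [0, 0, 0, 0, 0, 0, 45],
  ],
)

```text
clock: 44.0
eef_pos: [0.4416, 0.4287, 0.1019]
orientation: [-0.108, -3.14, 0.0]
force: [-0.2, -1.2, 0.1]
gripper_width: 0.0451
grip_force: 0.0
```

```bash
python3 - <<'E'
from h import *
t=cam('top');s=cam('side')
yh=np.array([.1547,.988]);xh=np.array([.988,-.1547]);o=np.array([.5818,-.0235])
f=t['frame'].astype(int)
for roi in((315,150,440,182),(315,176,440,206)):
    x0,y0,x1,y1=roi;m=np.zeros(f.shape[:2],np.uint8);m[y0:y1,x0:x1]=(f.min(2)>105)[y0:y1,x0:x1]
    for k in cv2.findContours(m,0,2)[0]:
        if cv2.contourArea(k)>250:
            r=cv2.minAreaRect(k);b=np.array([onz(t,*p,.14)[:2] for p in cv2.boxPoints(r)]);print(np.round(r[0]),np.round(r[1]),np.c_[(b-o)@xh,(b-o)@yh].round(4).tolist())
f=s['frame'].astype(int);x0,y0,x1,y1=165,370,300,460;m=np.zeros(f.shape[:2],np.uint8);m[y0:y1,x0:x1]=(f.min(2)>95)[y0:y1,x0:x1]
for k in cv2.findContours(m,0,2)[0]:
    if cv2.contourArea(k)>250:
        r=cv2.minAreaRect(k);b=np.array([onz(s,*p,.029)[:2] for p in cv2.boxPoints(r)]);print('L2',b.mean(0),b.round(3).tolist())
E
```

```text
[367. 161.] [105.  12.] [[0.046, 0.0816], [0.0733, 0.0822], [0.0748, -0.1417], [0.0476, -0.141]]
[366. 188.] [104.  13.] [[-0.0149, 0.0781], [0.0134, 0.0784], [0.0128, -0.1407], [-0.0154, -0.1397]]
L2 [0.46374362 0.48785105] [[0.501, 0.557], [0.557, 0.487], [0.423, 0.417], [0.374, 0.491]]
L2 [0.39983491 0.4350657 ] [[0.472, 0.447], [0.473, 0.413], [0.326, 0.425], [0.328, 0.456]]
L2 [0.53408047 0.42593441] [[0.555, 0.441], [0.555, 0.406], [0.513, 0.412], [0.514, 0.446]]
L2 [0.57089522 0.43870649] [[0.61, 0.422], [0.573, 0.403], [0.533, 0.456], [0.568, 0.474]]
```

Request:
step_arm(
  plan=[
    [-0.01, 0.005, -0.5, 0, 0, 0, 45],
    [0, 0, -0.5, 0, 0, 0, 45],
    [0, 0, -0.34, 0, 0, 0, 45],
    [0, 0, 0, 0, 0, 0, 45],
    [0, 0, 0, 0, 0, 0, 35],
    [0, 0, 0, 0, 0, 0, 20],
    [0, 0, 0, 0, 0, 0, 0],
    [0, 0, 0, 0, 0, 0, 0],
    [0, 0, 0, 0, 0, 0, 0],
    [0, 0, 0.5, 0, 0, 0, 0],
  ],
)

```text
clock: 45.35
eef_pos: [0.4406, 0.4285, 0.0513]
orientation: [-0.108, -3.139, 0.002]
force: [-0.5, 0.7, -0.2]
gripper_width: 0.0238
grip_force: 59.1
```

Request:
step_arm(
  plan=[
    [0, 0, 1, 0, 0, 0, 0],
    [0, 0, 1, 0, 0, -0.8, 0],
    [0, 0, 0.9, 0, 0, -0.9, 0],
    [0.14, -0.86, 0, 0, 0, -0.9, 0],
    [0.14, -0.86, 0, 0, 0, -1, 0],
    [0.14, -0.86, 0, 0, 0, -1, 0],
    [0.14, -0.86, 0, 0, 0, -1, 0],
    [0.14, -0.86, 0, 0, 0, -1, 0],
    [0.14, -0.86, 0, 0, 0, -1, 0],
    [0.14, -0.86, 0, 0, 0, -1, 0],
  ],
)

```text
clock: 46.6
eef_pos: [0.5, 0.0662, 0.2263]
orientation: [2.226, 2.216, 0.002]
force: [-0.3, -0.2, -1.4]
gripper_width: 0.024
grip_force: 59.2
```

Request:
step_arm(
  plan=[
    [0.14, -0.86, 0, 0, 0, -0.9, 0],
    [0.15, -0.88, 0, 0, 0, 0, 0],
    [0, 0, 0, 0, 0, 0, 0],
    [0, 0, 0, 0, 0, 0, 0],
    [0, 0, 0, 0, 0, 0, 0],
    [0, 0, -0.3, 0, 0, 0, 0],
    [0, 0, -0.3, 0, 0, 0, 0],
    [0, 0, 0, 0, 0, 0, 0],
    [0, 0, 0, 0, 0, 0, 0],
    [0, 0, 0, 0, 0, 0, 0],
  ],
)

```text
clock: 47.85
eef_pos: [0.5175, -0.0364, 0.1902]
orientation: [2.387, 2.042, 0.001]
force: [-0.1, 0.2, -1.1]
gripper_width: 0.0237
grip_force: 59.2
```

Request:
step_arm(
  plan=[
    [-0.015, -0.01, -0.4, 0, 0, 0, 0],
    [0, 0, -0.3, 0, 0, 0, 0],
    [0, 0, -0.15, 0, 0, 0, 0],
    [0, 0, -0.09, 0, 0, 0, 0],
    [0, 0, -0.02, 0, 0, 0, 0],
    [0, 0, 0, 0, 0, 0, 0],
    [0, 0, 0, 0, 0, 0, 36],
    [0, 0, 0, 0, 0, 0, 36],
    [0, 0, 0.6, 0, 0, 0, 36],
    [0, 0, 0.9, 0, 0, 0, 36],
  ],
)

```text
clock: 49.1
eef_pos: [0.5158, -0.0371, 0.2223]
orientation: [-2.386, -2.041, 0.002]
force: [1.0, -0.4, 0.6]
gripper_width: 0.0363
grip_force: 0.0
```

Request:
step_arm(
  plan=[
    [0.14, -0.52, 0, 0, 0, 0.94, 50],
    [0.14, -0.52, 0, 0, 0, 0.94, 50],
    [0.14, -0.52, 0, 0, 0, 0.94, 50],
    [0.14, -0.52, 0, 0, 0, 0.94, 50],
    [0.14, -0.52, 0, 0, 0, 0.94, 50],
    [0.14, -0.52, 0, 0, 0, 0.94, 50],
    [0.14, -0.52, 0, 0, 0, 0.94, 50],
    [0.14, -0.53, 0, 0, 0, 0.94, 50],
    [0.14, -0.53, 0, 0, 0, 0.94, 50],
    [0, 0, -0.5, 0, 0, 0, 50],
  ],
)

```text
clock: 50.35
eef_pos: [0.5923, -0.3218, 0.1923]
orientation: [0.392, 3.114, -0.002]
force: [0.9, 0.6, -0.8]
gripper_width: 0.0499
grip_force: 0.0
```

Request:
step_arm(
  plan=[
    [0, 0, -0.4, 0, 0, 0, 50],
    [0, 0, 0, 0, 0, 0, 50],
    [0, 0, 0, 0, 0, 0, 50],
    [0, 0, 0, 0, 0, 0, 50],
    [0, 0, 0, 0, 0, 0, 50],
    [0, 0, 0, 0, 0, 0, 50],
    [0, 0, 0, 0, 0, 0, 50],
    [0, 0, 0, 0, 0, 0, 50],
    [0, 0, 0, 0, 0, 0, 50],
    [0, 0, 0, 0, 0, 0, 50],
  ],
)

```text
clock: 51.6
eef_pos: [0.5919, -0.3192, 0.1679]
orientation: [-0.392, -3.117, 0.0]
force: [0.5, -0.6, 0.7]
gripper_width: 0.0499
grip_force: 0.0
```

```bash
python3 - <<'E'
from h import *
t=cam('top');s=cam('side')
a=cv2.resize(t['frame'][130:300,290:570,::-1],None,fx=1.4,fy=1.4,interpolation=cv2.INTER_CUBIC)
b=cv2.resize(s['frame'][110:280,240:440,::-1],None,fx=2,fy=2,interpolation=cv2.INTER_CUBIC)
o=np.zeros((580,800,3),np.uint8);o[:a.shape[0],:392]=a;o[:340,400:800]=b
cv2.imwrite('pics/fin.png',np.clip(o*1.3,0,255).astype(np.uint8))
E
```

```text
(no output)
```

View pics/fin.png

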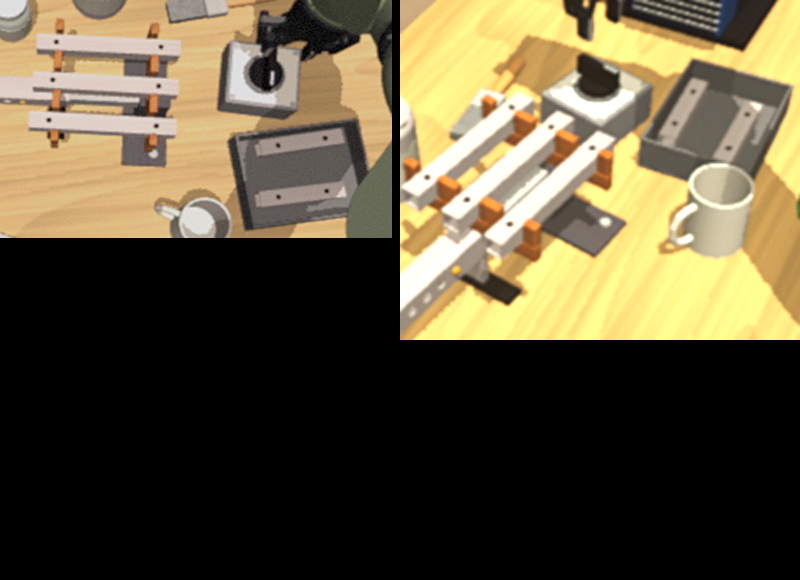

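Request:
step_arm(
  plan=[
    [0, 0, -0.5, 0, 0, 0, 50],
    [0, 0, -0.4, 0, 0, 0, 50],
    [0, 0, -0.3, 0, 0, 0, 50],
    [0, 0, 0, 0, 0, 0, 50],
    [0, 0, 0, 0, 0, 0, 35],
    [0, 0, 0, 0, 0, 0, 24],
    [0, 0, 0, 0, 0, 0, 18],
    [0, 0, 0, 0, 0, 0, 14],
    [0, 0, 0, 0, 0, 0, 12],
    [0, 0, 0, 0, 0, 0, 0],
  ],
)

```text
clock: 52.95
eef_pos: [0.5917, -0.3207, 0.0966]
orientation: [0.393, 3.116, -0.004]
force: [-1.7, -6.6, 6.8]
gripper_width: 0.0125
grip_force: 59.3
```

Request:
step_arm(
  plan=[
    [0, -0.01, 0, 0, 0, -0.3, 0],
    [0, 0, 0, 0, 0, -0.9, 0],
    [0, 0, 0, 0, 0, -0.9, 0],
    [0, 0, 0, 0, 0, -0.9, 0],
    [0, 0, 0, 0, 0, -1, 0],
    [0, 0, 0, 0, 0, -1, 0],
    [0, 0, 0, 0, 0, -1, 0],
    [0, 0, 0, 0, 0, -1, 0],
    [0, 0, 0, 0, 0, -1, 0],
    [0, 0, 0, 0, 0, -0.7, 0],
  ],
)

```text
clock: 54.2
eef_pos: [0.5921, -0.3205, 0.0967]
orientation: [2.434, 1.984, -0.0]
force: [-0.5, -4.1, 5.3]
gripper_width: 0.0131
grip_force: 58.9
```

Request:
step_arm(
  plan=[
    [0, 0, 0, 0, 0, 0, 0],
    [0, 0, 0, 0, 0, 0, 50],
    [0, 0, 0, 0, 0, 0, 50],
    [0, 0, 0.6, 0, 0, 0, 50],
    [0, 0, 0.8, 0, 0, 0, 50],
    [0, 0, 0.8, 0, 0, 0, 50],
    [-0.5, -0.5, 0, 0, 0, 0, 50],
    [-0.8, -0.6, 0, 0, 0, 0, 50],
    [-0.8, -0.4, 0, 0, 0, 0, 50],
    [0, 0, 0, 0, 0, 0, 50],
  ],
)

```text
clock: 55.45
eef_pos: [0.4624, -0.4125, 0.2282]
orientation: [2.434, 1.986, -0.003]
force: [-0.2, 0.4, 0.3]
gripper_width: 0.05
grip_force: 0.0
```

```bash
python3 - <<'E'
from h import *
t=cam('top');s=cam('side')
S=lambda c,x0,y0,x1,y1:(c['frame'][y0:y1,x0:x1].max(2)<60)
for n,c,r in(('t',t,(455,165,505,205)),('s',s,(322,130,352,172))):
    x0,y0,x1,y1=r
    m0=(cv2.imread('pics/%s0.png'%('top' if n=='t' else 'side'))[y0:y1,x0:x1].max(2)<60); m=S(c,*r)
    print(n,m0.sum(),m.sum(),(m0^m).sum(), 'bar tip centroid',np.argwhere(m0).mean(0),np.argwhere(m).mean(0))
E
```

```text
t 478 466 12 bar tip centroid [16.84518828 25.85564854] [16.7832618  25.79828326]
s 258 260 4 bar tip centroid [19.34883721 17.26356589] [19.22692308 17.32307692]
```

```bash
python3 -c "
from workcell import order
print(order.close_job())"
```

```text
the job is handed in; nothing more can be done
None
```

The job is handed in: blower switched off, both short pieces put in the crate, far bar pulled out to the last hole with the camera-side button seen out in it, all three long pieces laid across both bars, and the blower switched back on.

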